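# Shut and lock the humidor

### The job

Without gripping anything, push the humidor's raised lid down with your fingertips until it is fully shut, then set a fingertip in the slot of the round latch on the lid and turn it a quarter turn clockwise (seen from above), as far as it goes, so that the slot runs straight from front to back and the lid is locked. Do not raise the lid further, do not shift or lift the humidor, leave the glass, the ashtray, the jar and the board where they are, and finish clear of everything.

Things in the scene. Friction and masses are not known exactly. Their poses are not given: they have to be found in the camera images.
- humidor: Dark wooden cigar box on the table, 240 (its x, front to back) x 300 (its y) x 100 mm high without the lid; 5 kg, loose but heavy. Origin at the centre of its underside; its x axis points from the front (towards the robot) to the back, z up. Turned by up to about 0.3 rad either way. The lid covers the whole top.
- lid (a joint): Opening angle of the lid in rad: 0 = shut (flat on the case), grows as the front edge rises about the hinge along the back top edge. Starts raised, 0.35 to 0.7. Stiff: the lid stays where it is left, and closes under about 2 N pushed down on its front edge. Flat board, 240 mm from hinge to front edge, 300 mm wide, 10 mm thick, 0.35 kg.
- lid_hinge (a point): Point in the middle of the lid's hinge line, on the lid's underside, 120 mm behind the humidor's centre and 100 mm above the table. The hinge line is parallel to the humidor's y axis. Its axes are the lid's: x from the front edge to the hinge, z out of the lid's upper face.
- lid_edge (a point): Point in the middle of the lid's front (free) edge, on the upper face. Between this edge and the latch's collar there is a flat strip 34 mm deep at the middle (deeper to both sides) on which the lid can be pushed.
- latch (a joint): Turn of the latch in rad: 0 = open, slot across the lid (parallel to the front edge); 1.57 = locked, slot from front to back, against a stop. Grows clockwise seen from above. Starts between 0 and 0.35. 0.08 N m of friction; stays where it is left. It turns a tongue that slips beneath the front rim, so it locks only with the lid shut; turned early, it keeps the lid from shutting.
- slot (a point): Centre of the latch on the floor of its slot; y axis along the slot, z out of the lid. With the lid shut: 30 mm in front of the humidor's centre, 112 mm above the table. The latch is a steel disc 90 mm across; the slot runs right across its middle, 30 mm wide, 90 mm long, 14 mm deep, and turns with it. A fingertip in either half, pushed sideways round the axis, turns it.
- collar (a point): Centre of the fixed brass collar round the latch, level with its top (16 mm above the lid's upper face; with the lid shut 126 mm above the table); axes as the lid's. Inner diameter 94, outer 112 mm. It stands flush with the latch disc and closes the slot's ends, so the disc can be turned only by its slot.
- tumbler: Glass tumbler, 80 mm across, 90 mm high, standing beside the humidor; to be left alone. Origin at the centre of its underside.
- ashtray: White ceramic bowl, 100 mm across, 35 mm high, beside the humidor; to be left alone. Origin at the centre of its underside.
- jar: Amber glass jar with a steel cap, 72 mm across, 110 mm high, beside the humidor; to be left alone. Origin at the centre of its underside.
- board: Wooden rolling board lying flat on the table to the right (-y) of the humidor's front, 170 x 200 x 16 mm; to be left alone. Origin at the centre of its underside.

How it is judged:
On the way, in this order (a step that is already met when the one before it is completed fails the run):
1. the lid is pushed fully shut (value of joint lid below 0.03 rad), for 0.2 s.
2. the latch is turned home with the lid shut (value of joint lid below 0.03 rad and value of joint latch above 1.38 rad), for 0.2 s.
At the end, for the whole second after the job is handed in: The lid is shut (below 0.03 rad) and the latch is turned past 1.38 rad (79 degrees) and at rest; the humidor, the tumbler, the ashtray, the jar and the board are each within 30 mm of where they stood (all of step 2 and velocity of joint latch below 0.05 rad/s and distance of each of humidor, tumbler, ashtray, jar, board from where it was at the start of the episode below 0.03 m); the robot touches nothing.
It fails at once if the lid is raised further (value of joint lid above 0.85 rad).
It fails at once if the humidor is lifted or shoved more than 30 mm (height (world z) of humidor above 0.012 m or distance of humidor from where it was at the start of the episode above 0.03 m).
It fails at once if the tumbler, ashtray, jar or board is moved more than 30 mm, lifted or tipped (distance of any of tumbler, ashtray, jar, board from where it was at the start of the episode above 0.03 m or angle between any of tumbler, ashtray, jar, board's own z axis and vertical above 0.35 rad).
It also fails if it takes over 51 s, if anything falls off the work surface, if the arm or the gripper's body presses on something with over 40 N, if the wrist force passes 120 N, or if a joint passes its speed limit or range.

### The arm

A 6-joint arm with a two-finger parallel gripper is mounted at the origin on the work surface. World frame = base frame: x ahead of the robot, y to its left, z up, the work surface at z = 0. Lengths are in m, angles in rad, forces in N, time in s.
With the tool pointing down it reaches from about 0.25 to 0.725 m from the base axis. Payload 4 kg.
Tool frame: the origin (TCP) lies midway between the tips of the shut fingers; the grasp point (between the pads) lies 19 mm behind it (bot.grip_point_offset is the distance from the TCP to the grasp point, in m); z points along the fingers, y is the line along which they close (so a half turn about z gives the same grasp; the last joint's range is limited). The gripper opens to 85 mm and grips with 20 to 120 N. Pads are 22 mm wide; open, the fingers measure 114 mm over their backs; the gripper's body (76 mm by 85 mm) begins 54 mm behind the grasp point. The pads swing forward as they close: fully open they stand 13 mm farther back than shut.
Start: joints at [-1.278, 0.241, 0.005, 1.335, 0, 1.571], TCP at [0.144, -0.479, 0.231] pointing down, gripper open.
Joint ranges: [-2.72, 2.72], [-1.05, 1.87], [-1.09, 1.28], [-1.99, 2.15], [-1.42, 1.44], [-3.14, 3.14]. Speed limits (rad/s): [2.79, 2.79, 3.14, 3.14, 3.14, 3.14].

### API

Orientations are given as a unit quaternion [x, y, z, w].
In Python, from workcell import bot gives the robot as it stands.
- The arm moves only by the tool step_arm, never from a script. Its argument "targets" is text: rows parted by semicolons, each of 7 numbers parted by spaces: the opening, from -1 (shut) to 1 (fully open), so that 0 is half open, then the shift along the world's x, y, z normalised to -1 to 1, where 1 is 0.5 m, then the turn, a rotation vector about the world's x, y, z normalised to -1 to 1, where 1 is pi/4 rad. In form: gripper x y z wx wy wz; .... A call has 1 to 10 rows; each row is the pose to reach, as a shift and turn from the pose commanded when the call began; what a row does not reach only later rows make up. A row lasts 1/12 s, in which the tool goes at most 41.7 mm and 7.16 degrees, less where a joint would pass 70% of its speed; a pose out of reach is approached as far as the arm can. A call with a number of a shift or a turn outside -1 to 1 is refused whole. A call with a gripper value outside its range is refused whole. The fingers move at their own pace and stop on an object; the grip force is fixed at half the most. Time passes only in rows, so rows that repeat a pose let the fingers close. It gives the time, the measured TCP pose, the force, the opening and the grip force at its end, in the units of the state.
- bot.get_obs(): the state, without advancing time (a new reading comes with each control period).
- bot.camera(name): name is "scene" or "side" or "wrist"; returns the picture (480x640x3 uint8, red, green, blue); there is no depth.
- bot.camera_info(name): a dict with "vertical_fov" (degrees; the focal length in pixels is half the picture's height over the tangent of half this angle, whatever the lens; pixels are square), "cx", "cy" (the principal point, pixels), "pose" (4x4, takes a point from camera to world coordinates). Camera axes: x right, y up, looking along -z (the intrinsics and any distortion apply to the point x, -y, -z); pixel columns grow to the right and rows downward; lengths in m; the calibration is good to about 2 mm. A picture is of the moment at which its call begins: read the wrist's pose just before it. camera_info takes no time and is no camera call; for the wrist camera it gives the pose at the moment of the call.
- bot.job_done(): hands the job in; it is judged then, once.
The state is a dict: "clock": time; "joint_pos": joint angles; "joint_vel": joint speeds; "tau": joint torques, N m; "eef_pos": TCP position; "tool_rot": TCP orientation; "ft_force": force on the tool from outside, world axes, zero at the start; "ft_torque": the same for the moment, N m; "grip_width": finger opening in m; "grasp_force": force on a finger pad.
Only numpy, scipy, OpenCV 4.12 (cv2) and the standard library are available. Lean on these libraries where they do the work, as an engineer would, in place of code of your own. Each camera call takes 0.05 s, during which the arm holds its last target. There are 200 camera calls.

## Working session

There is one attempt and no reset: what is moved stays moved. The work goes in short steps, Python scripts to look and compute and a tool call to move; the robot and the scene stay as the last step left them, time stands still between calls to the robot, and variables do not carry over. Pictures are saved under pics/ and viewed, at most 10 in all, crops included, and the job is handed in when it is done.

Besides the shell and the picture viewer there is one more tool, called after "Call:" as name(argument=value, ...) on one line, values as JSON. step_arm: Moves the arm, as the interface text tells. Scaled input: -1 to 1 covers 0.5 m each way for a shift and pi/4 rad each way for a turn. Its arguments: {"type":"object","properties":{"targets":{"type":"string"}},"required":["targets"]}

```bash
mkdir -p pics; ls; python3 - <<'E'
from workcell import bot
import cv2,numpy as np
np.set_printoptions(precision=4,suppress=True)
for n in("scene","side"):
    cv2.imwrite(f"pics/{n}0.png",bot.camera(n)[:,:,::-1]); i=bot.camera_info(n); print(n,{k:v for k,v in i.items() if k!='pose'}); print(np.array(i['pose']))
o=bot.get_obs(); print(o)
E
```

```text
pics
scene {'vertical_fov': 45.689559324782586, 'cx': 327.4040456663797, 'cy': 240.36100289759625}
[[ 0.3908 -0.6447  0.657   1.2185]
 [ 0.9204  0.278  -0.2748 -0.269 ]
 [-0.0055  0.7121  0.7021  0.8076]
 [ 0.      0.      0.      1.    ]]
side {'vertical_fov': 57.940070350415255, 'cx': 325.18703319837243, 'cy': 236.38147138503308}
[[-0.7137 -0.4991  0.4915  0.9793]
 [ 0.7005 -0.5088  0.5005  0.4714]
 [ 0.0003  0.7014  0.7127  0.7295]
 [ 0.      0.      0.      1.    ]]
{'clock': 0.1, 'joint_pos': array([-1.278 ,  0.2413,  0.0039,  1.3352, -0.    ,  1.5708]), 'joint_vel': array([-0.0012, -0.0014,  0.0021,  0.0005, -0.0006,  0.0015]), 'tau': array([  0.0001, -37.3139,  25.301 ,   0.0109,   0.    ,  -0.    ]), 'eef_pos': array([ 0.1442, -0.4782,  0.2305]), 'tool_rot': array([ 0.9893,  0.1459, -0.0001, -0.0009]), 'ft_force': array([ 0.6584,  0.3864, -0.9672]), 'ft_torque': array([-0.025 , -0.0197,  0.0232]), 'grasp_force': 0.0, 'grip_width': 0.08547939573729567}
```

View pics/scene0.png

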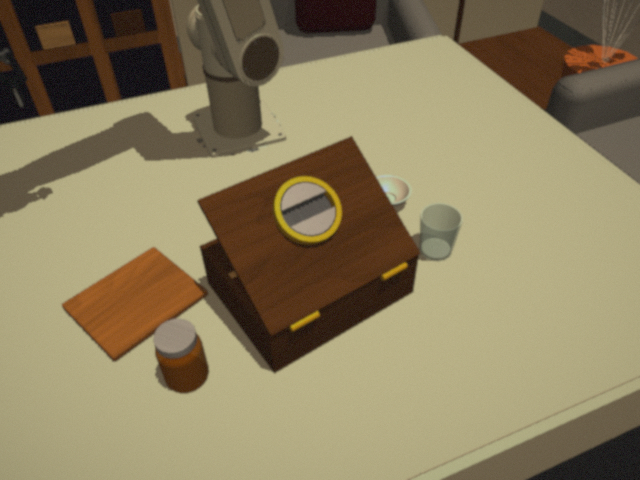

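View pics/side0.png

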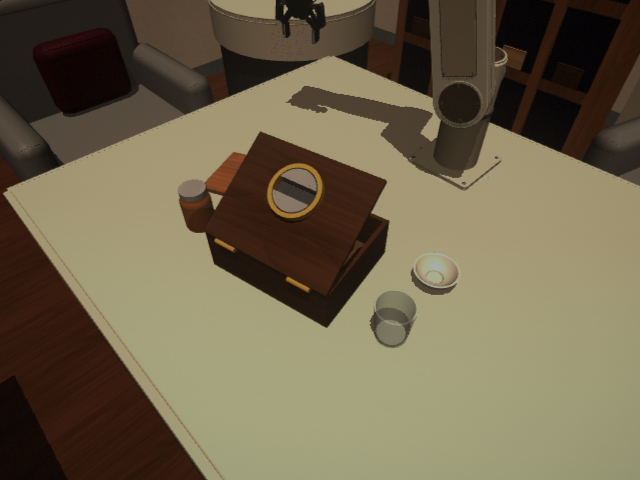

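The scene view shows the lid's front edge at (200,203)–(352,138), its hinge edge at (273,322)–(418,252) and the latch at (308,211). The slot is nearly parallel to the front edge. In the side view the front edge runs (262,134)–(385,183) and the collar is at (295,191). The ashtray and tumbler stand to the humidor's left (+y), the jar and board to its right.

```bash
cat > h.py <<'E'
import numpy as np
from workcell import bot
from scipy.spatial.transform import Rotation as R
def proj(n,P,pose=None,k=0,info=None):
    i=info or bot.camera_info(n); T=np.array(i['pose']); f=240/np.tan(np.radians(i['vertical_fov'])/2)
    p=(np.atleast_2d(P)-T[:3,3])@T[:3,:3]; u=p[:,0]/-p[:,2]; v=-p[:,1]/-p[:,2]; d=1+k*(u*u+v*v)
    return np.c_[i['cx']+f*u*d,i['cy']+f*v*d]
def ray(n,uv,z):
    i=bot.camera_info(n); T=np.array(i['pose']); f=240/np.tan(np.radians(i['vertical_fov'])/2)
    d=T[:3,:3]@np.array([(uv[0]-i['cx'])/f,-(uv[1]-i['cy'])/f,-1]); return T[:3,3]+d*(z-T[2,3])/d[2]
def case(q,P): return R.from_euler('z',q[2]).apply(np.atleast_2d(P))+[q[0],q[1],0]
def lid(q,P): # P in lid frame (origin hinge)
    return case(q,R.from_euler('y',q[3]).apply(np.atleast_2d(P))+[.12,0,.1])
E
python3 - <<'E'
from h import *
from scipy.optimize import least_squares
np.set_printoptions(precision=4,suppress=True)
L=[[-.24,-.15,.01],[-.24,.15,.01],[0,.15,.01],[0,-.15,.01],[-.15,0,.026]]
S={'scene':([[200,203],[352,138],[418,252],[273,322],[308,211]],[[.12,-.15,0],[.12,.15,0]],[[275,371],[414,292]]),
'side':([[262,134],[385,183],[330,280],[208,232],[295,191]],[[.12,-.15,0],[.12,.15,0],[-.12,.15,0]],[[213,262],[326,328],[386,252]])}
inf={n:bot.camera_info(n) for n in S}
def res(q):
    r=[]
    for j,(n,(a,c,b)) in enumerate(S.items()):
        P=np.r_[lid(q,L),case(q,c)]; r.append(proj(n,P,k=q[4+j],info=inf[n])-np.array(a+b))
    return np.concatenate(r)
s=least_squares(lambda q:res(q).ravel(),[.5,0,0,.5,0,0],loss='soft_l1')
q=s.x; print(q); print(res(q))
print('edge',lid(q,[-.24,0,.01]),'collar',lid(q,[-.15,0,.026]))
print('shut slot',case(q,[-.03,0,.112]))
print('jar top',ray('scene',(177,338),.11),'tumbler',ray('side',(391,335),0),'ash',ray('side',(434,278),.0),'board',ray('scene',(135,302),.016))
E
```

```text
[ 0.5651 -0.031   0.2109  0.5231 -0.3707 -0.2234]
[[-0.3124 -1.1999]
 [-1.2795  0.2479]
 [ 3.2897  0.4319]
 [-0.6178 12.6354]
 [ 0.1109 -2.2204]
 [ 1.1861 -0.6543]
 [-1.0921 -0.618 ]
 [ 0.1878  0.7392]
 [ 1.4844 -0.9006]
 [-4.9391 16.3046]
 [-3.6778 -1.1767]
 [ 0.0238  0.052 ]
 [ 2.3583  1.7414]
 [ 0.4554 -0.5718]
 [-1.8828  0.535 ]]
edge [[ 0.484  -0.0484  0.2286]] collar [[ 0.5681 -0.0304  0.1975]]
shut slot [[ 0.5357 -0.0373  0.112 ]]
jar top [ 0.6675 -0.2825  0.11  ] tumbler [0.5726 0.2386 0.    ] ash [0.3969 0.2134 0.    ] board [ 0.4859 -0.3364  0.016 ]
```

```bash
python3 - <<'E'
from h import *
import cv2
q=[ 0.5651,-0.031,0.2109,0.5231]
L=[[-.24,-.15,.01],[-.24,.15,.01],[0,.15,.01],[0,-.15,.01]]
C=[[.12,-.15,0],[.12,.15,0],[-.12,.15,0],[-.12,-.15,0]]
o=[]
for n,k,(x,y) in(('scene',-.37,(180,120)),('side',-.22,(180,110))):
    im=cv2.imread(f'pics/{n}0.png')[y:y+260,x:x+250]; im=cv2.convertScaleAbs(cv2.resize(im,(400,416),interpolation=2),alpha=2)
    for P in (lid(q,L),case(q,C)):
        u=((proj(n,P,k=k)-[x,y])*1.6).astype(int); cv2.polylines(im,[u],True,(0,255,0),1)
    o.append(im)
cv2.imwrite('pics/ov.png',np.hstack(o))
E
```

```text
(no output)
```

View pics/ov.png

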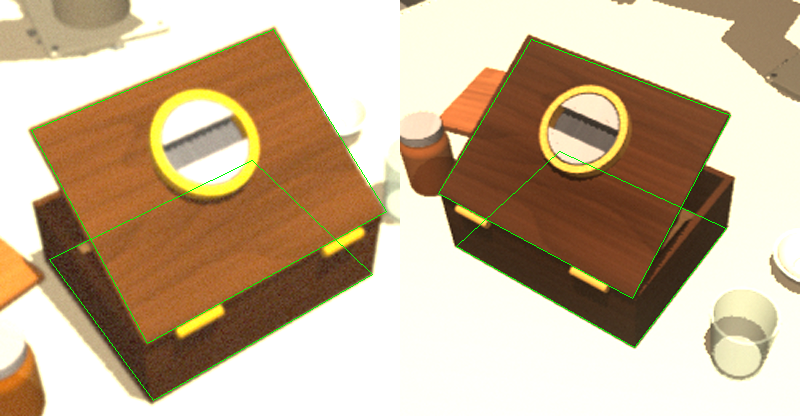

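The overlay matches lid and case well, so the earlier misfits were my pixel readings: lid ≈ 0.52 rad, yaw ≈ 0.21. Next I compute the push path.

```bash
python3 - <<'E'
from h import *
np.set_printoptions(precision=3,suppress=True)
for t in(.55,.523,.4,.3,.2,.1,.05,0): print(t,lid([.5651,-.031,.2109,t],[-.218,-.08,.01]))
E
```

```text
0.55 [[ 0.523 -0.122  0.222]]
0.523 [[ 0.519 -0.123  0.218]]
0.4 [[ 0.507 -0.125  0.194]]
0.3 [[ 0.498 -0.127  0.174]]
0.2 [[ 0.492 -0.128  0.153]]
0.1 [[ 0.488 -0.129  0.132]]
0.05 [[ 0.487 -0.13   0.121]]
0 [[ 0.486 -0.13   0.11 ]]
```

Call:
step_arm(targets="-1 0.1 0 0.2 0 0 0.15;-1 0.2 0.05 0.24 0 0 0.3;-1 0.25 0.12 0.24 0 0 0.45;-1 0.3 0.2 0.24 0 0 0.6;-1 0.35 0.28 0.24 0 0 0.75;-1 0.4 0.36 0.24 0 0 0.9;-1 0.45 0.44 0.24 0 0 1;-1 0.5 0.52 0.24 0 0 1;-1 0.56 0.6 0.24 0 0 1;-1 0.62 0.66 0.24 0 0 1")

```text
clock: 0.93
eef_pos: [0.3975, -0.2197, 0.3497]
tool_rot: [0.858, 0.513, -0.0, -0.0]
ft_force: [0.3, -0.1, -0.6]
grip_width: 0.0
grasp_force: 0.0
```

Call:
step_arm(targets="-1 0 0 0 0 0 0.15;-1 0 0 0 0 0 0.3;-1 0 0 0 0 0 0.45;-1 0 0 0 0 0 0.6;-1 0 0 0 0 0 0.75;-1 0 0 0 0 0 0.9;-1 0 0 0 0 0 1;-1 0 0 0 0 0 1")

```text
clock: 1.6
eef_pos: [0.3969, -0.2216, 0.3492]
tool_rot: [0.596, 0.803, -0.0, -0.001]
ft_force: [0.3, 0.4, -0.4]
grip_width: -0.0001
grasp_force: 0.0
```

Call:
step_arm(targets="-1 0.06 0.05 0 0 0 0.15;-1 0.12 0.1 0 0 0 0.3;-1 0.18 0.15 0 0 0 0.45;-1 0.24 0.2 0 0 0 0.6;-1 0.244 0.2 -0.05 0 0 0.75;-1 0.244 0.2 -0.1 0 0 0.9;-1 0.244 0.2 -0.15 0 0 1;-1 0.244 0.2 -0.2 0 0 1;-1 0.244 0.2 -0.21 0 0 1")

```text
clock: 2.35
eef_pos: [0.5165, -0.1209, 0.2397]
tool_rot: [0.245, 0.97, -0.0, -0.005]
ft_force: [-0.4, 0.4, -0.7]
grip_width: 0.0001
grasp_force: 0.0
```

Call:
step_arm(targets="-1 0 0 0 0 0 0.15;-1 0 0 0 0 0 0.3;-1 0 0 0 0 0 0.45;-1 0 0 0 0 0 0.6;-1 0 0 0 0 0 0.75;-1 0 0 0 0 0 0.9;-1 0 0 0 0 0 0.9")

```text
clock: 2.93
eef_pos: [0.5194, -0.122, 0.2456]
tool_rot: [-0.107, 0.994, -0.0, 0.001]
ft_force: [-0.6, 0.3, 0.4]
grip_width: 0.0002
grasp_force: 0.0
```

Call:
step_arm(targets="-1 0 0 -0.03 0 0 0;-1 -0.003 0 -0.05 0 0 0;-1 -0.01 -0.003 -0.065 0 0 0;-1 -0.015 -0.005 -0.08 0 0 0;-1 -0.022 -0.006 -0.095 0 0 0;-1 -0.028 -0.007 -0.11 0 0 0;-1 -0.036 -0.009 -0.125 0 0 0;-1 -0.042 -0.01 -0.142 0 0 0;-1 -0.048 -0.011 -0.16 0 0 0;-1 -0.054 -0.012 -0.18 0 0 0")

```text
clock: 3.77
eef_pos: [0.4925, -0.1281, 0.1542]
tool_rot: [-0.107, 0.994, -0.0, 0.001]
ft_force: [1.7, -0.7, 1.8]
grip_width: 0.0003
grasp_force: 0.9
```

Call:
step_arm(targets="-1 -0.002 0 -0.018 0 0 0;-1 -0.005 -0.001 -0.036 0 0 0;-1 -0.008 -0.002 -0.052 0 0 0;-1 -0.01 -0.003 -0.066 0 0 0;-1 -0.011 -0.004 -0.076 0 0 0;-1 -0.012 -0.004 -0.084 0 0 0;-1 -0.012 -0.004 -0.09 0 0 0;-1 -0.012 -0.004 -0.094 0 0 0;-1 -0.012 -0.004 -0.094 0 0 0")

```text
clock: 4.52
eef_pos: [0.4859, -0.1295, 0.1099]
tool_rot: [-0.107, 0.994, 0.0, 0.0]
ft_force: [-5.6, 2.3, 16.7]
grip_width: -0.0001
grasp_force: 8.3
```

Call:
step_arm(targets="-1 0 0 -0.004 0 0 0;-1 0 0 -0.004 0 0 0;-1 0 0 -0.004 0 0 0;-1 0 0 0.06 0 0 0;-1 0 0 0.12 0 0 0;-1 0 0 0.18 0 0 0;-1 0 0 0.24 0 0 0;-0.3 0 0.02 0.26 0 0 0;-0.3 0 0.04 0.26 0 0 0;-0.3 0 0.04 0.26 0 0 0")

```text
clock: 5.35
eef_pos: [0.4859, -0.1081, 0.2371]
tool_rot: [-0.108, 0.994, 0.0, -0.0]
ft_force: [0.3, 0.0, -0.9]
grip_width: 0.03
grasp_force: 0.0
```

```bash
python3 - <<'E'
from h import *
import cv2
np.set_printoptions(precision=4,suppress=True)
o=bot.get_obs(); print(o['eef_pos'],o['grip_width'],o['joint_pos'],o['ft_force'])
w=bot.camera_info('wrist'); print(w)
ims=[bot.camera(n)[:,:,::-1] for n in('scene','side','wrist')]
for n,i in zip(('scene','side','wrist'),ims): cv2.imwrite(f'pics/{n}1.png',i)
q=[.5651,-.031,.2109,0]
L=[[-.24,-.15,.01],[-.24,.15,.01],[0,.15,.01],[0,-.15,.01]]
out=[]
for n,k,(x,y) in(('scene',-.37,(180,120)),('side',-.22,(180,110))):
    im=cv2.imread(f'pics/{n}1.png')[y:y+260,x:x+250]; im=cv2.convertScaleAbs(cv2.resize(im,(400,416),interpolation=2),alpha=2)
    a=np.linspace(0,6.28,40); 
    for P in (lid(q,L),lid(q,np.c_[-.15+.056*np.cos(a),.056*np.sin(a),0*a+.026])):
        u=((proj(n,P,k=k)-[x,y])*1.6).astype(int); cv2.polylines(im,[u],True,(0,255,0),1)
    out.append(im)
cv2.imwrite('pics/ov1.png',np.hstack(out))
E
```

```text
[ 0.4859 -0.1081  0.2371] 0.029988000044488428 [-0.2193  0.2341  0.0116  1.3488  0.0007 -0.4353] [ 0.3049  0.0416 -0.9499]
{'vertical_fov': 65.85054422568288, 'cx': 315.83570577770143, 'cy': 235.83006072567056, 'pose': array([[-0.2154, -0.9322, -0.291 ,  0.4111],
       [ 0.9765, -0.2052, -0.0652, -0.1254],
       [ 0.0011, -0.2982,  0.9545,  0.38  ],
       [ 0.    ,  0.    ,  0.    ,  1.    ]])}
```

View pics/ov1.png

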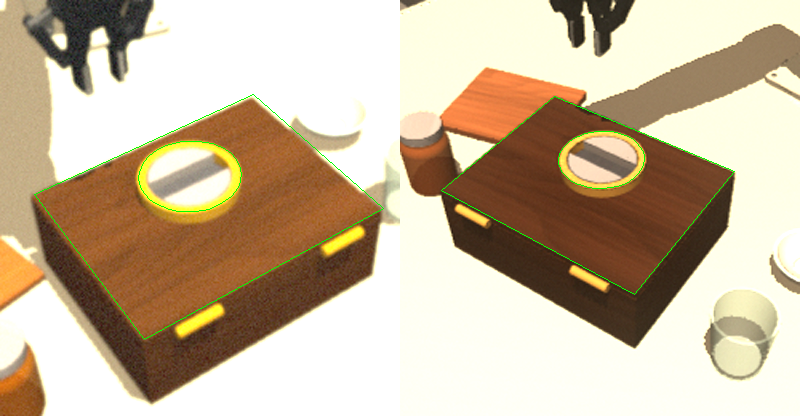

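View pics/wrist1.png

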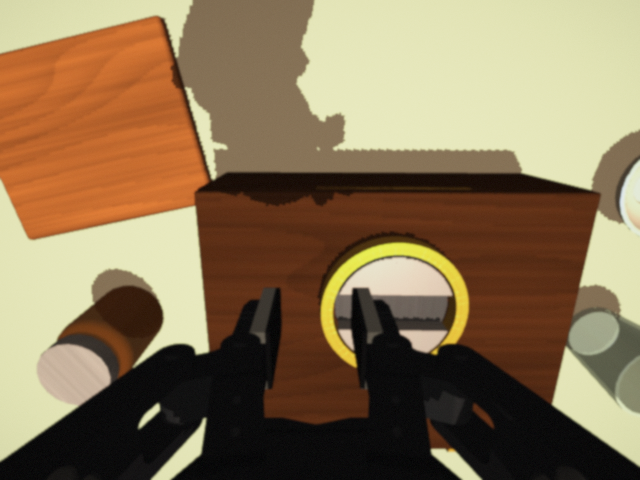

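The lid is shut and the humidor has not moved. The slot, at wrist pixels (340–450, ~310), lies parallel to the front edge and lines up with the fingers. I'll straddle the slot's centre with fingers 30 mm apart and turn like a screwdriver.

Call:
step_arm(targets="-0.3 0.03 0.04 0 0 0 0;-0.3 0.06 0.08 0 0 0 0;-0.3 0.1 0.142 0 0 0 0;-0.3 0.1 0.142 -0.05 0 0 0;-0.3 0.1 0.142 -0.1 0 0 0;-0.3 0.1 0.142 -0.15 0 0 0;-0.3 0.1 0.142 -0.19 0 0 0;-0.3 0.1 0.142 -0.2 0 0 0;-0.3 0.1 0.142 -0.2 0 0 0")

```text
clock: 6.25
eef_pos: [0.5337, -0.0387, 0.1345]
tool_rot: [-0.107, 0.994, 0.001, -0.003]
ft_force: [0.2, -0.4, -0.1]
grip_width: 0.0298
grasp_force: 0.0
```

```bash
python3 - <<'E'
from h import *
import cv2
print(bot.get_obs()['eef_pos'])
a,b,c=[bot.camera(n)[:,:,::-1] for n in('scene','side','wrist')]
f=lambda im,x,y,w,h:cv2.convertScaleAbs(cv2.resize(im[y:y+h,x:x+w],(400,300),interpolation=2),alpha=1.6)
cv2.imwrite('pics/close.png',np.hstack([np.vstack([f(a,240,150,120,90),f(b,250,150,120,90)]),np.vstack([f(c,220,200,240,180),f(c,0,0,640,480)])]))
E
```

```text
[ 0.53369151 -0.03874239  0.13446246]
```

View pics/close.png

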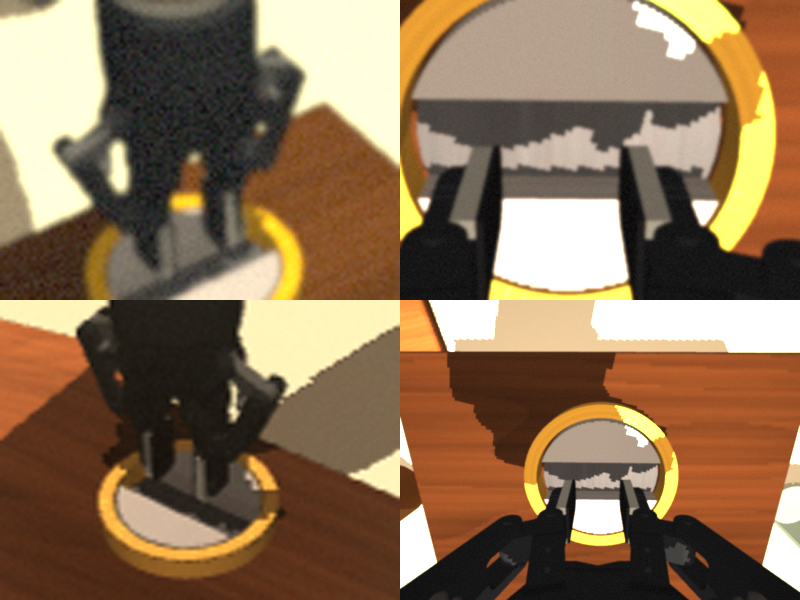

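```bash
python3 - <<'E'
from h import *
q=[.5651,-.031,.2109,0]
np.set_printoptions(precision=1,suppress=True)
c=lambda P:(proj('wrist',P)-[220,200])*400/240
print('slot top edge front/back, ',c(lid(q,[[-.165,0,.026],[-.135,0,.026]])),'floor',c(lid(q,[[-.165,0,.012],[-.135,0,.012]])))
print('collar in L/R/front',c(lid(q,[[-.15,-.047,.026],[-.15,.047,.026],[-.197,0,.026]])))
o=bot.get_obs(); T=R.from_quat(o['tool_rot'])
for dz in(0,-.005,-.01): print('tip',dz,c(o['eef_pos']+T.apply([[-.011,.015,dz],[.011,.015,dz],[-.011,-.015,dz],[.011,-.015,dz]])))
E
```

```text
slot top edge front/back,  [[169.5 103.6]
 [168.6 202.1]] floor [[168.8  85.9]
 [168.  178.3]]
collar in L/R/front [[ -0.7 153.5]
 [338.8 154.8]
 [170.7 -13.9]]
tip 0 [[219.2 216. ]
 [221.8 139.4]
 [105.2 215.9]
 [103.  139.3]]
tip -0.005 [[221.1 226.5]
 [223.8 148. ]
 [103.6 226.4]
 [101.3 147.9]]
tip -0.01 [[223.  237.7]
 [225.9 157.2]
 [101.9 237.7]
 [ 99.4 157.1]]
```

Call:
step_arm(targets="-0.3 0 0 -0.008 0 0 0;-0.3 0 0 -0.016 0 0 0;-0.3 0 0 -0.024 0 0 0;-0.3 0 0 -0.032 0 0 0;-0.3 0 0 -0.04 0 0 0;-0.3 0 0 -0.046 0 0 0;-0.3 0 0 -0.046 0 0 0")

```text
clock: 6.98
eef_pos: [0.5355, -0.0387, 0.1137]
tool_rot: [-0.107, 0.994, 0.0, -0.001]
ft_force: [-0.4, -0.6, -0.3]
grip_width: 0.0298
grasp_force: 0.0
```

Call:
step_arm(targets="-0.3 0 0 -0.005 0 0 -0.1;-0.3 0 0 -0.005 0 0 -0.2;-0.3 0 0 -0.005 0 0 -0.3;-0.3 0 0 -0.005 0 0 -0.4;-0.3 0 0 -0.005 0 0 -0.5;-0.3 0 0 -0.005 0 0 -0.6;-0.3 0 0 -0.005 0 0 -0.7;-0.3 0 0 -0.005 0 0 -0.8;-0.3 0 0 -0.005 0 0 -0.9;-0.3 0 0 -0.005 0 0 -1")

```text
clock: 7.82
eef_pos: [0.5339, -0.0379, 0.1116]
tool_rot: [0.283, 0.959, 0.0, -0.002]
ft_force: [-5.3, 1.4, 2.7]
grip_width: 0.03
grasp_force: 2.8
```

```bash
python3 -c "
from h import *
o=bot.get_obs();print(o['eef_pos'],o['ft_force'],o['ft_torque'],o['joint_pos'])"
```

```text
[ 0.53387312 -0.03791663  0.11164218] [-5.29401358  1.44317023  2.67826749] [0.47850976 0.97257625 0.09070789] [-0.07166725  0.39383694 -0.10348913  1.07811579  0.0013482   0.50256806]
```

Call:
step_arm(targets="-0.3 -0.002 0 0 0 0 -0.1;-0.3 -0.002 0 0 0 0 -0.2;-0.3 -0.002 0 0 0 0 -0.3;-0.3 -0.002 0 0 0 0 -0.4;-0.3 -0.002 0 0 0 0 -0.5;-0.3 -0.002 0 0 0 0 -0.6;-0.3 -0.002 0 0 0 0 -0.7;-0.3 -0.002 0 0 0 0 -0.8;-0.3 -0.002 0 0 0 0 -0.9;-0.3 -0.002 0 0 0 0 -1")

```text
clock: 8.65
eef_pos: [0.5334, -0.0374, 0.1117]
tool_rot: [0.629, 0.778, -0.0, -0.002]
ft_force: [-2.4, 3.1, 0.7]
grip_width: 0.0298
grasp_force: 3.1
```

Call:
step_arm(targets="-0.3 0 0 0 0 0 -0.05;-0.3 0 0 0 0 0 -0.1;-0.3 0 0 0 0 0 -0.1")

```text
clock: 8.9
eef_pos: [0.5334, -0.0375, 0.1117]
tool_rot: [0.657, 0.754, -0.0, -0.002]
ft_force: [-4.8, 4.2, 1.2]
grip_width: 0.0299
grasp_force: 2.5
```

```bash
python3 -c "
from h import *
o=bot.get_obs();print(o['eef_pos'],o['ft_force'],o['ft_torque'],o['joint_pos'],o['tool_rot'])"
```

```text
[ 0.53341463 -0.03748151  0.11169439] [-4.75616845  4.16108056  1.1857912 ] [0.80517986 0.7983364  0.04806568] [-0.0714156   0.39215644 -0.1059289   1.07633415  0.00222665  1.36333521] [ 6.57409254e-01  7.53530723e-01 -2.01498238e-04 -2.11677064e-03]
```

Call:
step_arm(targets="-0.3 0 0 0 0 0 -0.05;-0.3 0 0 0 0 0 -0.1;-0.3 0 0 0 0 0 -0.14;-0.3 0 0 0 0 0 -0.14")

```text
clock: 9.23
eef_pos: [0.5334, -0.0374, 0.1117]
tool_rot: [0.698, 0.716, -0.0, -0.002]
ft_force: [-3.8, 2.9, 0.8]
grip_width: 0.0299
grasp_force: 2.6
```

```bash
python3 -c "
from h import *
import cv2
o=bot.get_obs();print(o['eef_pos'],o['ft_force'],o['ft_torque'],o['joint_pos'],o['tool_rot'])
a,b,c=[bot.camera(n)[:,:,::-1] for n in('scene','side','wrist')]
f=lambda im,x,y,w,h:cv2.convertScaleAbs(cv2.resize(im[y:y+h,x:x+w],(400,300),interpolation=2),alpha=1.6)
cv2.imwrite('pics/turn.png',np.hstack([f(b,230,130,160,120),f(c,180,160,320,240)]))"
```

```text
[ 0.53337999 -0.03735361  0.11166814] [-3.80000451  2.93565018  0.84088245] [0.86751753 0.7520028  0.04436101] [-0.07132935  0.39218466 -0.10596189  1.07638519  0.0024869   1.47280169] [ 6.97616518e-01  7.16467835e-01 -2.53809380e-04 -2.22936420e-03]
```

View pics/turn.png

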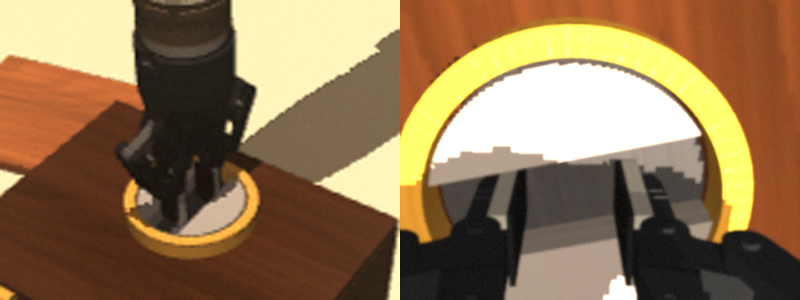

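The slot lags the fingers by about 10° (edge running (428,185)–(700,137)), so the latch is near its stop. I'll turn further until the torque rises.

Call:
step_arm(targets="-0.3 0 0 0 0 0 -0.04;-0.3 0 0 0 0 0 -0.08;-0.3 0 0 0 0 0 -0.08")

```text
clock: 9.63
eef_pos: [0.5334, -0.0372, 0.1117]
tool_rot: [0.719, 0.695, -0.0, -0.002]
ft_force: [-4.3, 4.3, 1.0]
grip_width: 0.0298
grasp_force: 17.7
```

```bash
python3 -c "
from h import *
o=bot.get_obs();print(o['eef_pos'],o['ft_force'],o['ft_torque'],o['joint_pos'],o['tool_rot'])"
```

```text
[ 0.53340411 -0.03724548  0.11171034] [-4.2583667   4.32955989  0.98665816] [0.73108213 0.84940204 0.89883003] [-0.07106621  0.39214572 -0.10590018  1.07644585  0.00238431  1.53321223] [ 7.18844649e-01  6.95167271e-01 -3.46150277e-04 -2.17150396e-03]
```

Torque jumped from 0.04 to 0.9 N m, so it is at the stop. Hold, back off slightly within the slack, and lift clear.

Call:
step_arm(targets="-0.3 0 0 0 0 0 0;-0.3 0 0 0 0 0 0;-0.3 0 0 0 0 0 0.06;-0.3 0 0 0 0 0 0.1;-0.3 0 0 0.03 0 0 0.1;-0.3 0 0 0.08 0 0 0.1;-0.3 0 0 0.15 0 0 0.1;-0.3 0 0 0.22 0 0 0.1;-0.3 -0.05 0 0.28 0 0 0.1;-0.3 -0.12 0 0.32 0 0 0.1")

```text
clock: 10.47
eef_pos: [0.4778, -0.0391, 0.2751]
tool_rot: [0.692, 0.722, 0.002, 0.003]
ft_force: [-0.2, 0.2, -0.2]
grip_width: 0.03
grasp_force: 0.0
```

Call:
step_arm(targets="-0.3 -0.08 0 0 0 0 0;-0.3 -0.16 0 0 0 0 0;-0.3 -0.16 0 0 0 0 0;-0.3 -0.16 0 0 0 0 0")

```text
clock: 10.8
eef_pos: [0.3934, -0.0389, 0.2727]
tool_rot: [0.692, 0.722, 0.0, 0.001]
ft_force: [0.6, 0.2, -0.3]
grip_width: 0.0297
grasp_force: 0.0
```

```bash
python3 - <<'E'
from h import *
import cv2
o=bot.get_obs();print(o['eef_pos'],o['ft_force'],o['joint_vel'])
q=[.5651,-.031,.2109,0]; out=[]
for n,k,(x,y) in(('scene',-.37,(180,120)),('side',-.22,(180,110))):
    im=bot.camera(n)[:,:,::-1][y:y+260,x:x+250]; im=cv2.convertScaleAbs(cv2.resize(im,(400,416),interpolation=2),alpha=1.6)
    for P in [lid(q,[[-.24,-.15,.01],[-.24,.15,.01],[0,.15,.01],[0,-.15,.01]]),lid(q,[[-.195,-.015,.026],[-.105,-.015,.026],[-.105,.015,.026],[-.195,.015,.026]])]:
        u=((proj(n,P,k=k)-[x,y])*1.6).astype(int); cv2.polylines(im,[u],True,(0,255,0),1)
    out.append(im)
cv2.imwrite('pics/end.png',np.hstack(out))
E
```

```text
[ 0.3933566  -0.03889908  0.27273231] [ 0.58102349  0.15300983 -0.33721812] [ 0.00460768  0.05787243  0.07444403 -0.02523629  0.00293405  0.00473411]
```

View pics/end.png

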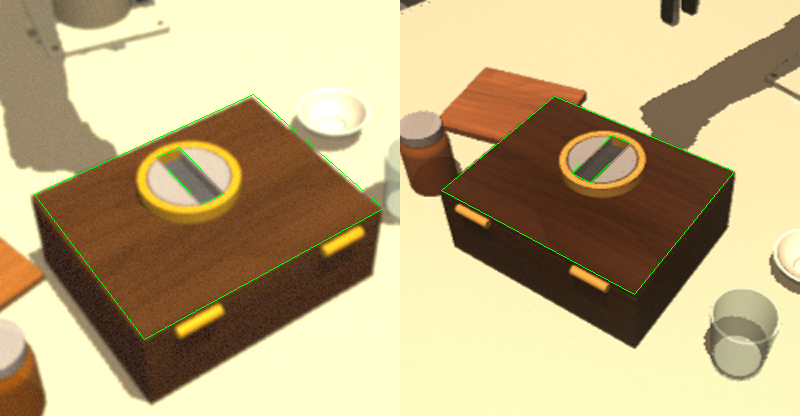

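The slot matches the locked outline in both views (scene crop, about (190,177)). The lid is shut, nothing has shifted and the arm is clear.

```bash
python3 -c "
from workcell import bot
print(bot.job_done())"
```

```text
the job is handed in; nothing more can be done
None
```

I pushed the lid fully shut and turned the latch clockwise to its stop, so the slot runs front to back; nothing else moved, the arm finished clear, and I handed the job in at about 11 s (no verdict was returned).

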